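Lock the slotted nut on a calibration weight stand

ROBOT

A 6-joint arm with a two-finger parallel gripper is mounted at the origin on the work surface. World frame = base frame: x ahead of the robot, y to its left, z up, the work surface at z = 0. Lengths are in mm, angles in degrees, forces in N, time in s.
With the tool pointing down it reaches from about 300 to 850 mm from the base axis. Payload 4.2 kg.
Tool frame: the origin (TCP) lies midway between the tips of the shut fingers; the grasp point (between the pads) lies 19 mm behind it; z points along the fingers, y is the line along which they close (so a half turn about z gives the same grasp; the last joint's range is limited). The gripper opens to 91 mm and grips with 3 to 60 N. Pads are 32 mm wide; open, the fingers measure 118 mm over their backs; the gripper's body (76 mm by 178 mm) begins 60 mm behind the grasp point.
Start: joints at [71.391, 18.312, 89.639, -0, 72.044, -1.146], TCP at [172.561, 548.512, 213.976] pointing down, gripper open.
Joint ranges: [-177.97, 177.97], [-48.28, 115.42], [12.27, 149.76], [-77.06, 257.06], [2.81, 150.46], [-146.56, 146.56]. Speed limits (degrees/s): [147.25, 147.25, 180, 180, 180, 180].

INTERFACE

Orientations are given as [roll, pitch, yaw] about the fixed x, y, z axes, in that order (R = Rz(yaw) Ry(pitch) Rx(roll)).
In Python, from workcell import env, camrig, readout, job gives the robot as it stands (env), with the cameras (camrig), the readings (readout) and the job (job).
- The arm moves only by the tool nudge_tcp, called in YAML: its name, and indented under it one key for each argument. Schema: {"type":"object","properties":{"steps":{"type":"array","items":{"type":"object","properties":{"trans":{"type":"array","items":{"type":"number"},"minItems":3,"maxItems":3},"turn_vec":{"type":"array","items":{"type":"number"},"minItems":3,"maxItems":3}},"additionalProperties":false},"minItems":1,"maxItems":8},"aperture":{"type":"number"},"grip_force":{"type":"number"},"only":{"type":"string"},"quiet":{"type":"boolean"},"lines":{"type":"string"}},"required":["steps"],"additionalProperties":false}. steps is a list of rows, 1 to 8 of them, each an object with the fields trans (a list: dx, dy, dz in normalised numbers (1 is 800 mm)), turn_vec (a list: a rotation vector rx, ry, rz in parts of the range, where 1.0 means 90 degrees); a field left out counts as zero; each row shifts and turns the commanded pose from where the row before left it, along the tool's axes as they then stand; what a row does not reach is not made up. A row lasts 1/10 s, in which the tool goes at most 50 mm and 8.59 degrees, less where a joint would pass 70% of its speed; a pose out of reach is approached as far as the arm can. aperture is the finger opening in mm, set as the call begins (left out keeps the last). The fingers move at their own pace and stop on an object; grip_force is the grip in N (left out, the last holds). Time passes only in rows, so rows that do not move let the fingers close. The tool returns the time, the measured TCP pose, the force, the opening and the grip force at its end. only (a regular expression) keeps the lines of the reply that match it, lines (a string "A,B") keeps lines A to B, and quiet returns only ok. Input that does not fit is refused with a message, and nothing moves.
- readout.state(): the state, without advancing time (a new reading comes with each control period).
- camrig.grab_frame(name): name is "side" or "top" or "wrist"; returns the picture (480x640x3 uint8, blue, green, red); there is no depth.
- camrig.camera_model(name): a dict with "fx", "fy", "cx", "cy" (pixels), "T" (4x4, takes a point from camera to world coordinates). Camera axes: x right, y up, looking along -z (the intrinsics and any distortion apply to the point x, -y, -z); pixel columns grow to the right and rows downward; lengths in mm; the calibration is good to about 2 mm. A picture is of the moment at which its call begins: read the wrist's pose just before it. camera_model takes no time and is no camera call; for the wrist camera it gives the pose at the moment of the call.
- job.job_done(): hands the job in; it is judged then, once.
The state is a dict: "time_s": time; "qpos": joint angles; "qvel": joint speeds; "effort": joint torques, N m; "ee_pos": TCP position; "ee_rot": TCP orientation; "force": force on the tool from outside, world axes, zero at the start; "torque": the same for the moment, N m; "gripper_width": finger opening in mm; "gripper_force": force on a finger pad.
Only numpy, scipy, OpenCV 4.12 (cv2) and the standard library are available. Lean on these libraries where they do the work, as an engineer would, in place of code of your own. Each camera call takes 0.05 s, during which the arm holds its last target. There are 200 camera calls.

TASK

The ring weights on the round stand are about to be carried off. Turn the slotted hexagon nut clockwise (seen from above) until its slot lines up with the slot across the fixed stud inside it, then lock it: pick up the narrow T-shaped lock key (not the wide one) and lay its crossbar fully down into the lined-up slots, upright and about centred on the stud. Let go of it there.

Things in the scene. Friction and masses are not known exactly. Their poses are not given: they have to be found in the camera images.
- nut (a joint): Angle of the slotted nut on its fixed stud, rad; grows as it turns clockwise seen from above. Stops at 0 and 1.9; its slot lines up with the stud's at 1.45; it starts 0.5 to 1.3 short of that. Turns stiffly (0.15 N m), stays where left, does not noticeably rise or sink.
- nut_slot (a point): Nut's axis at slot floor level, 87 mm above the table; x along the nut's slot, z up; turns with it. Brass hexagon 56 mm across flats (one pair parallel to the slot, at y = +-28), from 30 mm below this point up to it; above, a crown 54 across, 16 high, split by a slot 22 wide, open above and at its ends. Under it a 60 mm washer (top at 57 mm) on ring weights 152 across (top at 52 mm).
- stud_slot (a point): Axis of the fixed upright dark steel stud (37 mm thick, in the middle of the nut) at its slot floor, 87 mm above the table; x along the stud's slot, z up. It shows as two prongs 19 mm high beside a slot 22 mm wide, open above and at both ends. The stand's foot is 170 mm across, fixed to the table.
- key: Narrow loose T-shaped steel key, 110 g, standing on its bar, blade up. Origin: middle of the bar's underside; x along the bar, z up. Bar 76 long, 13 wide, 12 high; blade 28 long (x), 10 thick (y), top at z = 52. The similar key with a bar 92 x 34 wide does not fit. Seated: origin at stud_slot, bar along the slot either way round; the blade stands clear above the prongs.

How it is judged:
By the outcome, as a careful person would: the job done as asked, in the order asked, and still so for the second after the job is handed in, with the robot touching nothing.
It also fails if it takes over 54 s, if anything falls off the work surface, if the arm or the gripper's body presses on something with over 40 N, if the wrist force passes 120 N, or if a joint passes its speed limit or range.

## Working session

There is one attempt and no reset: what is moved stays moved. The work goes in short steps, Python scripts to look and compute and a tool call to move; the robot and the scene stay as the last step left them, time stands still between calls to the robot, and variables do not carry over. Pictures are saved under pics/ and viewed, at most 10 in all, crops included, and the job is handed in when it is done.

```bash
ls; mkdir -p pics
```

Run:
```python
from workcell import env, camrig, readout, job
import cv2,numpy as np
print(readout.state())
for n in("top","side"):
    m=camrig.camera_model(n);print(n,{k:(np.round(v,3).tolist() if k=="T" else v) for k,v in m.items()})
    cv2.imwrite(f"pics/{n}0.png",camrig.grab_frame(n))
```

```text
pics
workcell.py
{'time_s': 0.0, 'qpos': array([ 7.13898049e+01,  1.83558084e+01,  8.97066420e+01,  6.92009913e-05,
        7.20437781e+01, -1.14660102e+00]), 'qvel': array([ 0.02377472, -0.06000821, -0.00092087, -0.04990287, -0.10426065,
        0.04141885]), 'effort': array([ 1.54043883e-03, -4.12476075e+01, -2.31976193e+01,  7.29674287e-02,
        4.58948000e-02, -1.24849171e-04]), 'ee_pos': array([172.40234227, 548.01872846, 213.07690848]), 'ee_rot': array([-1.79893794e+02, -2.19147761e-03,  1.62536383e+02]), 'force': array([ 0.22580064, -0.29616035,  0.08960837]), 'torque': array([ 0.00792534,  0.04574451, -0.00890053]), 'gripper_force': 0.0, 'gripper_width': 91.22964787216016}
top {'fx': 437.1090777007879, 'fy': 437.1090777007879, 'cx': 318.5339145286295, 'cy': 233.3933837077905, 'T': [[0.015, 0.999, -0.049, 512.774], [-1.0, 0.015, -0.01, -69.957], [-0.009, 0.049, 0.999, 713.676], [0.0, 0.0, 0.0, 1.0]]}
side {'fx': 553.2969167375197, 'fy': 553.2969167375197, 'cx': 328.8102761586214, 'cy': 249.8809200793252, 'T': [[-0.999, 0.042, -0.031, 522.853], [-0.051, -0.639, 0.768, 616.59], [0.012, 0.768, 0.64, 645.265], [0.0, 0.0, 0.0, 1.0]]}
```

View pics/top0.png

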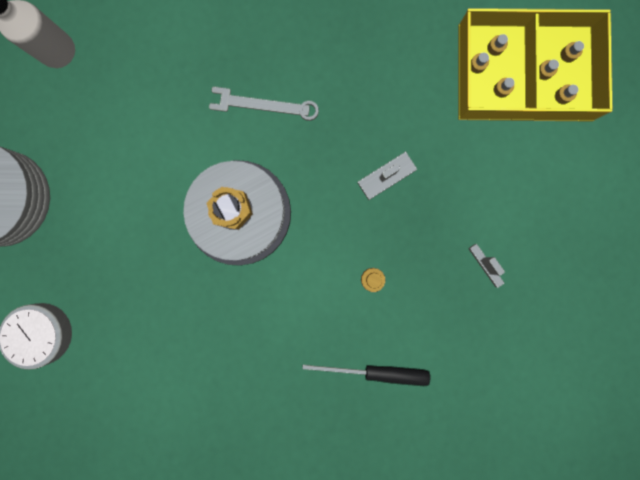

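The top view shows the nut at about (229,208), the narrow key at (488,266) and the wide key at (388,175). I'll enlarge the nut and the narrow key.

Run:
```python
import cv2,numpy as np
t=cv2.imread("pics/top0.png");s=cv2.imread("pics/side0.png")
a=cv2.resize(t[178:238,199:259],(400,400),interpolation=cv2.INTER_CUBIC)
b=cv2.resize(t[236:296,458:518],(400,400),interpolation=cv2.INTER_CUBIC)
cv2.imwrite("pics/crop0.png",np.hstack([a,b]))
```

```text
(no output)
```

View pics/crop0.png

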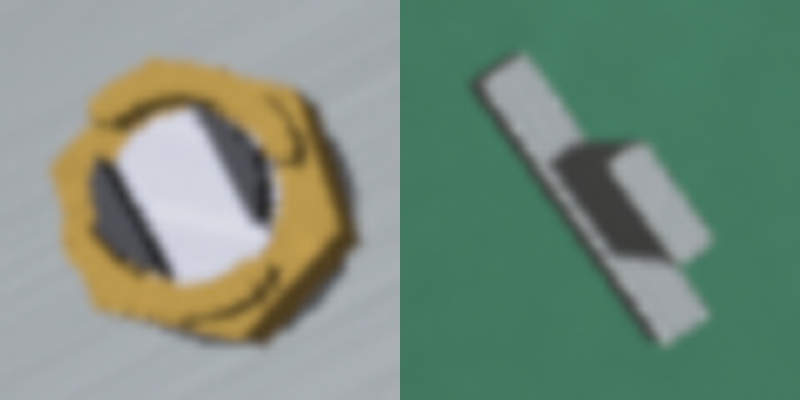

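View pics/side0.png

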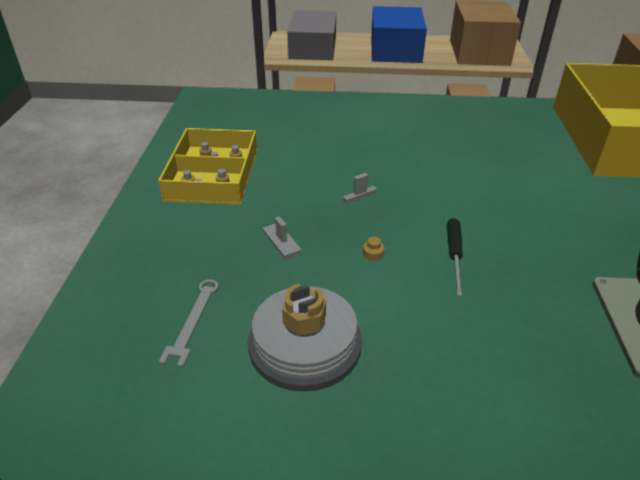

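The crop shows the stud slot running at about 61° below image-right. The nut's crown gap is at about 20–25°, so it needs roughly 40° clockwise. The side view is consistent with that. Next I'll locate both and work out the move over the nut.

Create h.py:
```python
from workcell import env, camrig, readout, job
import cv2,numpy as np
from scipy.spatial.transform import Rotation as R
def px2w(cam,u,v,z,m=None):
    m=m or camrig.camera_model(cam);T=np.array(m["T"])
    d=T[:3,:3]@np.array([(u-m["cx"])/m["fx"],-(v-m["cy"])/m["fy"],-1]);o=T[:3,3]
    return o+d*(z-o[2])/d[2]
def w2px(m,p):
    T=np.array(m["T"]);q=T[:3,:3].T@(np.asarray(p,float)-T[:3,3])
    return np.array([m["cx"]-m["fx"]*q[0]/q[2],m["cy"]+m["fy"]*q[1]/q[2]])
def delta(p,yaw):  # tool-axis shift, then turn (deg, rotvec) to pose pointing down; yaw mod 180
    s=readout.state();R0=R.from_euler("xyz",s["ee_rot"],degrees=True)
    o=[]
    for y in(yaw,yaw+180):
        o.append((R0.inv()*R.from_euler("xyz",[180,0,y],degrees=True)).as_rotvec(degrees=True))
    o.sort(key=np.linalg.norm)
    print("shift",np.round(R0.inv().apply(np.asarray(p)-s["ee_pos"]),1),"rot",np.round(o[0],1),"alt",np.round(o[1],1),"q6",s["qpos"][5].round(1),"t",s["time_s"])
```

Run:
```python
from h import *
n=px2w("top",226,207.2,95);print("nut",n)
f=lambda x,y,ox,oy:(ox+x/6.667,oy+y/6.667)
def ang(a,b,z,ox,oy):
    A=px2w("top",*f(*a,ox,oy),z);B=px2w("top",*f(*b,ox,oy),z);d=B-A
    print(A.round(),B.round(),"len",np.linalg.norm(d).round(1),"ang",np.degrees(np.arctan2(d[1],d[0])).round(1))
ang((110,160),(170,275),106,199,178);ang((195,110),(262,222),106,199,178)
ang((100,52+16),(286,330),12,458,236)
m=camrig.camera_model("wrist");print(np.round(m["T"],2),m["fx"],m["cx"],m["cy"])
# hover so that wrist cam centre near nut
T=np.array(m["T"]);c=px2w("wrist",m["cx"],m["cy"],90);print("axis hits",c)
delta([n[0],n[1],213],162.5)
```

```text
nut [578.31156017  68.2859026   95.        ]
[584.  81. 106.] [560.  67. 106.] len 27.4 ang -151.1
[595.  63. 106.] [572.  48. 106.] len 27.6 ang -147.9
[ 530. -311.   12.] [ 468. -355.   12.] len 76.0 ang -144.5
[[ 3.0000e-01 -9.3000e-01 -2.3000e-01  1.0784e+02]
 [ 9.5000e-01  2.9000e-01  7.0000e-02  5.6844e+02]
 [-0.0000e+00 -2.4000e-01  9.7000e-01  3.8449e+02]
 [ 0.0000e+00  0.0000e+00  0.0000e+00  1.0000e+00]] 352.98393091055755 319.2847386622888 238.96225593762344
axis hits [176.89606197 546.19625235  90.        ]
shift [-531.2 -335.9    0.7] rot [-0.1 -0.   0. ] alt [ 0.0e+00 -1.0e-01 -1.8e+02] q6 -1.1 t 0.1
```

The manual's scale: shifts go in shares of 800 mm and turns go in shares of 90 degrees. Converting my numbers, -33 mm / 800 = -0.0413, -21 mm / 800 = -0.0263.

nudge_tcp:
  steps:
    - {"trans": [-0.0413, -0.0263, 0]}
    - {"trans": [-0.0413, -0.0263, 0]}
    - {"trans": [-0.0413, -0.0263, 0]}
    - {"trans": [-0.0413, -0.0263, 0]}
    - {"trans": [-0.0413, -0.0263, 0]}
    - {"trans": [-0.0413, -0.0263, 0]}
    - {"trans": [-0.0413, -0.0263, 0]}
    - {"trans": [-0.0413, -0.0263, 0]}
  aperture: 91

```text
time_s: 0.9
ee_pos: [374.6, 307.5, 213.7]
ee_rot: [-180.0, -0.0, 162.5]
force: [-0.3, 0.6, -0.4]
gripper_width: 90.9
gripper_force: 0.0
```

nudge_tcp:
  steps:
    - {"trans": [-0.0413, -0.0263, 0]}
    - {"trans": [-0.0413, -0.0263, 0]}
    - {"trans": [-0.0413, -0.0263, 0]}
    - {"trans": [-0.0413, -0.0263, 0]}
    - {"trans": [-0.0413, -0.0263, 0]}
    - {"trans": [-0.0413, -0.0263, 0]}
    - {"trans": [-0.0413, -0.0263, 0]}
    - {"trans": [-0.0413, -0.0263, 0]}

```text
time_s: 1.7
ee_pos: [576.0, 68.1, 213.5]
ee_rot: [-180.0, -0.0, 162.5]
force: [-1.0, 0.8, 0.0]
gripper_width: 91.1
gripper_force: 0.0
```

nudge_tcp:
  steps:
    - {"turn_vec": [0, 0, 0.0889]}
    - {"turn_vec": [0, 0, 0.0889]}
    - {"turn_vec": [0, 0, 0.0889]}
    - {"turn_vec": [0, 0, 0.0889]}
    - {}
    - {}

```text
time_s: 2.3
ee_pos: [575.2, 69.5, 213.6]
ee_rot: [-180.0, -0.0, 130.7]
force: [0.1, 0.7, 0.0]
gripper_width: 90.8
gripper_force: 0.0
```

Run:
```python
from h import *
m=camrig.camera_model("wrist");im=camrig.grab_frame("wrist");cv2.imwrite("pics/w1.png",im)
import pickle;pickle.dump(m,open("w1.pkl","wb"))
for z in(57,87,103,106):print(z,w2px(m,[578.3,68.3,z]).round())
c=w2px(m,[578.3,68.3,95]).round().astype(int)
x0,y0=c[0]-75,c[1]-75;print("origin",x0,y0)
cv2.imwrite("pics/w1c.png",cv2.resize(im[y0:y0+150,x0:x0+150],(600,600),interpolation=cv2.INTER_CUBIC))
```

```text
57 [322. 228.]
87 [322. 236.]
103 [322. 240.]
106 [322. 241.]
origin 247 163
```

View pics/w1c.png

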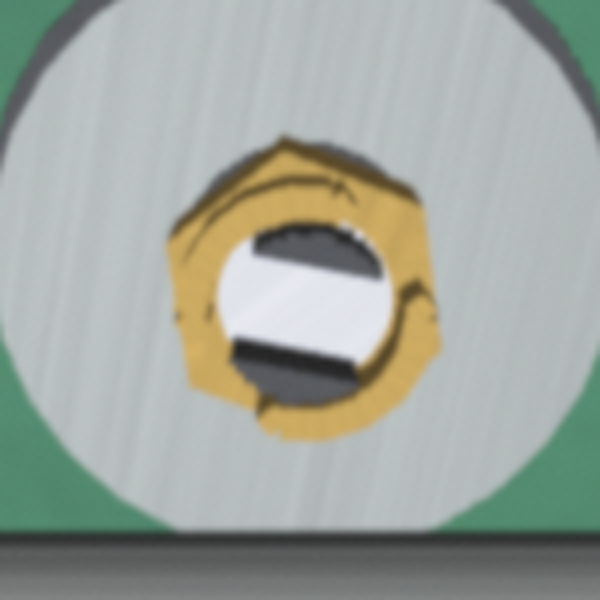

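The wrist crop (×4) shows hex corners at about (170,240), (285,138), (420,200), (440,350) and (190,385). The stud's upper prong edge runs (253,255)→(382,278). The crown gap runs toward upper right, so the nut is clearly not aligned yet. I'll fit the geometry.

Run:
```python
from h import *
import pickle
from scipy.optimize import least_squares
m=pickle.load(open("w1.pkl","rb"))
o=np.array([247,163])
C=[px2w("",*(o+np.array(p)/4),87,m) for p in[(170,240),(285,138),(422,198),(440,350),(190,387)]]
C=np.array(C)[:,:2];r=28/np.cos(np.pi/6)
k=np.array([0,1,2,3,5])
def f(x):  # world angle decreases going cw in image
    a=np.radians(x[2]-60*k);return (x[:2]+r*np.c_[np.cos(a),np.sin(a)]-C).ravel()
a0=np.degrees(np.arctan2(*(C[0]-[578,68])[::-1]))
s=least_squares(f,[578,68,a0]);print("ctr",s.x[:2],"corner ang",s.x[2]%60,"res",s.fun.round(1))
for a,b,z in[((253,255),(382,278),106),((231,358),(356,381),106),((235,340),(358,365),87)]:
    A=px2w("",*(o+np.array(a)/4),z,m);B=px2w("",*(o+np.array(b)/4),z,m);d=B-A
    n=np.array([-d[1],d[0]])/np.hypot(*d[:2])
    print("edge ang",np.degrees(np.arctan2(d[1],d[0]))%180,"dist ctr",(s.x[:2]-A[:2])@n)
# slot dir from crown gaps
A=px2w("",*(o+np.array((220,362))/4),95,m);B=px2w("",*(o+np.array((380,237))/4),95,m);d=B-A
print("nut slot ang rough",np.degrees(np.arctan2(d[1],d[0]))%180)
st=readout.state();print(st["ee_pos"],st["ee_rot"])
```

```text
ctr [579.61817121  68.83118751] corner ang 19.104720385498922 res [-0.8 -0.4  0.8 -1.5  0.9 -0.2 -0.2  1.1 -0.7  1. ]
edge ang 30.348366127632023 dist ctr -10.238948919548665
edge ang 29.830826558908324 dist ctr 11.967472288718113
edge ang 28.762528956819867 dist ctr 13.528812525512025
nut slot ang rough 79.51395870191766
[575.2382467   69.54174815 213.67660265] [-1.79976710e+02 -2.03786840e-02  1.30680078e+02]
```

```bash
python3 -c "
from h import *
delta([579.3,68.7,64],139.1)"
```

```text
shift [ -3.3   2.6 149.7] rot [-0.  -0.  -8.4] alt [ -0.    0.  171.6] q6 -34.9 t 2.35
```

In the tool's units: 30 mm / 800 = 0.0375, 25 mm / 800 = 0.0313, -8.4 degrees / 90 = -0.0933.

nudge_tcp:
  steps:
    - {"trans": [-0.0041, 0.0033, 0.0375]}
    - {"trans": [0, 0, 0.0375], "turn_vec": [0, 0, -0.0933]}
    - {"trans": [0, 0, 0.0375]}
    - {"trans": [0, 0, 0.0313]}
    - {"trans": [0, 0, 0.025]}
    - {"trans": [0, 0, 0.0125]}
    - {"trans": [0, 0, 0.0059]}
    - {}

```text
time_s: 3.15
ee_pos: [579.7, 68.8, 64.3]
ee_rot: [180.0, -0.0, 139.0]
force: [-0.1, -0.7, -1.4]
gripper_width: 91.1
gripper_force: 0.0
```

nudge_tcp:
  steps:
    - {}
    - {}
    - {}
    - {}
    - {}
    - {}
    - {}
  aperture: 50
  grip_force: 30

```text
time_s: 3.85
ee_pos: [579.6, 68.7, 64.6]
ee_rot: [180.0, 0.0, 138.9]
force: [-0.6, -0.7, 2.4]
gripper_width: 55.9
gripper_force: 30.0
```

Closed at 55.9 mm, so the fingers are square on the flats. Now I'll turn 49° clockwise.

In the tool's units: 7 degrees / 90 = 0.0778.

nudge_tcp:
  steps:
    - {"turn_vec": [0, 0, 0.0778]}
    - {"turn_vec": [0, 0, 0.0778]}
    - {"turn_vec": [0, 0, 0.0778]}
    - {"turn_vec": [0, 0, 0.0778]}
    - {"turn_vec": [0, 0, 0.0778]}
    - {"turn_vec": [0, 0, 0.0778]}
    - {"turn_vec": [0, 0, 0.0778]}
    - {}
  grip_force: 45

```text
time_s: 4.65
ee_pos: [580.5, 69.1, 64.6]
ee_rot: [179.9, -0.0, 89.9]
force: [2.6, 0.9, 1.5]
gripper_width: 55.7
gripper_force: 45.0
```

nudge_tcp:
  steps:
    - {}
    - {}

```text
time_s: 4.85
ee_pos: [580.5, 69.1, 64.6]
ee_rot: [179.9, -0.0, 90.0]
force: [4.0, 2.2, 1.1]
gripper_width: 55.8
gripper_force: 45.0
```

nudge_tcp:
  steps:
    - {}
    - {}
    - {}
    - {}
    - {}
  aperture: 91

```text
time_s: 5.35
ee_pos: [579.3, 68.7, 64.1]
ee_rot: [-180.0, 0.0, 89.9]
force: [-0.1, 0.1, -0.3]
gripper_width: 90.3
gripper_force: 0.0
```

nudge_tcp:
  steps:
    - {"trans": [0, 0, -0.0313]}
    - {"trans": [0, 0, -0.0375]}
    - {"trans": [0, 0, -0.0438]}
    - {"trans": [0, 0, -0.0438]}
    - {"trans": [0, 0, -0.0313]}
    - {}
    - {}

```text
time_s: 6.05
ee_pos: [579.3, 68.7, 214.1]
ee_rot: [180.0, -0.0, 89.9]
force: [-0.1, 0.0, 0.3]
gripper_width: 90.8
gripper_force: 0.0
```

Run:
```python
from h import *
import pickle
m=camrig.camera_model("wrist");im=camrig.grab_frame("wrist");cv2.imwrite("pics/w2.png",im);pickle.dump(m,open("w2.pkl","wb"))
c=w2px(m,[579.3,68.7,95]).round().astype(int);x0,y0=c-50;print("origin",x0,y0)
cv2.imwrite("pics/w2c.png",cv2.resize(im[y0:y0+100,x0:x0+100],(600,600),interpolation=cv2.INTER_CUBIC))
```

```text
origin 270 184
```

View pics/w2c.png

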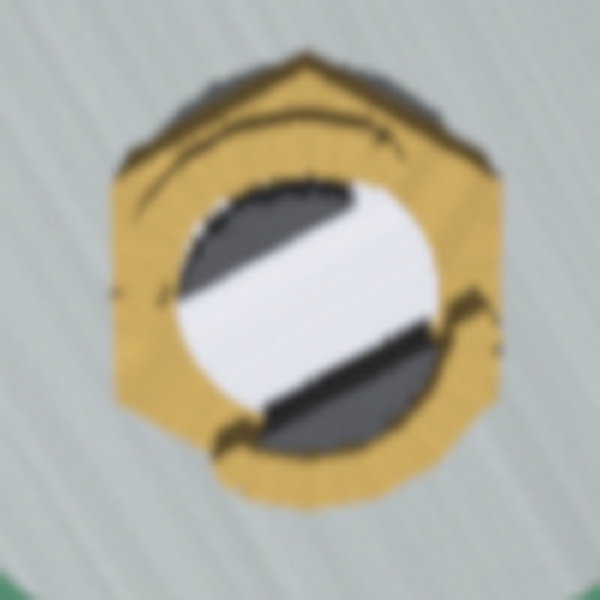

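The ×6 crop shows the nut slot lined up with the stud slot. The prong edges run (180,298)→(355,205) and (262,445)→(435,350), and the crown walls continue them. I'll check the angle numerically and work out the move to the key.

Run:
```python
from h import *
import pickle
m=pickle.load(open("w2.pkl","rb"));o=np.array([270,184])
def e(n,a,b,z):
    A=px2w("",*(o+np.array(a)/6),z,m);B=px2w("",*(o+np.array(b)/6),z,m);d=B-A
    q=np.array([-d[1],d[0]])/np.hypot(*d[:2])
    print(n,"ang",np.degrees(np.arctan2(d[1],d[0]))%180,"off from tool ctr",((np.array([579.3,68.7])-A[:2])@q).round(1))
e("prong up",(180,300),(355,207),106);e("prong lo",(262,445),(435,350),106)
e("crown lo top",(217,455),(487,302),103)
e("hexUL",(113,177),(308,55),87);e("hexUR",(308,55),(497,177),87);e("R",(500,180),(500,405),87);e("L",(113,177),(115,405),87)
k=px2w("top",487,265.7,12);print("key",k)
delta([k[0],k[1],213],35.5+0)
```

```text
prong up ang 28.345606993750522 off from tool ctr -9.9
prong lo ang 29.67545658461197 off from tool ctr 13.1
crown lo top ang 30.41035645972743 off from tool ctr 11.7
hexUL ang 31.910134955007454 off from tool ctr -27.7
hexUR ang 147.14115883313733 off from tool ctr -28.5
R ang 91.22967263122771 off from tool ctr -28.6
L ang 89.22290879809368 off from tool ctr 27.1
key [ 499.30226574 -332.88473455   12.        ]
shift [-4.016e+02 -7.900e+01  3.000e-01] rot [-0.1  0.1 54.4] alt [-1.000e-01 -1.000e-01 -1.256e+02] q6 5.7 t 6.1
```

Nut slot is about 30.3° and stud slot about 29.5°, so they agree within noise. The grip and the edges both put the stud centre near (580.4, 67.8). Now over to the key.

In the tool's units: -40 mm / 800 = -0.05, -8 mm / 800 = -0.01.

nudge_tcp:
  steps:
    - {"trans": [-0.05, -0.01, 0]}
    - {"trans": [-0.05, -0.01, 0]}
    - {"trans": [-0.05, -0.01, 0]}
    - {"trans": [-0.05, -0.01, 0]}
    - {"trans": [-0.05, -0.01, 0]}
    - {"trans": [-0.05, -0.01, 0]}
    - {"trans": [-0.05, -0.01, 0]}
    - {"trans": [-0.05, -0.01, 0]}

```text
time_s: 6.9
ee_pos: [513.7, -252.3, 212.1]
ee_rot: [-179.8, -0.1, 89.9]
force: [0.0, 0.3, 0.6]
gripper_width: 91.0
gripper_force: 0.0
```

nudge_tcp:
  steps:
    - {"trans": [-0.05, -0.01, 0]}
    - {"trans": [-0.05, -0.01, 0]}
    - {"turn_vec": [0, 0, 0.0889]}
    - {"turn_vec": [0, 0, 0.0889]}
    - {"turn_vec": [0, 0, 0.0889]}
    - {"turn_vec": [0, 0, 0.0889]}
    - {"turn_vec": [0, 0, 0.0889]}
    - {"turn_vec": [0, 0, 0.0889]}

```text
time_s: 7.7
ee_pos: [498.2, -330.6, 211.9]
ee_rot: [-179.8, 0.1, 41.6]
force: [0.3, -0.5, -0.3]
gripper_width: 91.2
gripper_force: 0.0
```

nudge_tcp:
  steps:
    - {"turn_vec": [0, 0, 0.0711]}
    - {"trans": [0, 0, 0.025]}
    - {"trans": [0, 0, 0.025]}
    - {}
    - {}

```text
time_s: 8.2
ee_pos: [498.5, -330.8, 173.0]
ee_rot: [-179.8, 0.1, 35.5]
force: [-0.1, 0.0, 0.0]
gripper_width: 90.9
gripper_force: 0.0
```

Run:
```python
from h import *
import pickle
m=camrig.camera_model("wrist");im=camrig.grab_frame("wrist");pickle.dump(m,open("w3.pkl","wb"))
print(w2px(m,[499.3,-332.9,12]))
c=w2px(m,[499.3,-332.9,20]).round().astype(int);x0,y0=c-60;print("origin",x0,y0)
cv2.imwrite("pics/w3c.png",cv2.resize(im[y0:y0+120,x0:x0+120],(600,600),interpolation=cv2.INTER_CUBIC))
```

```text
[322.48553063 223.77772859]
origin 263 165
```

View pics/w3c.png

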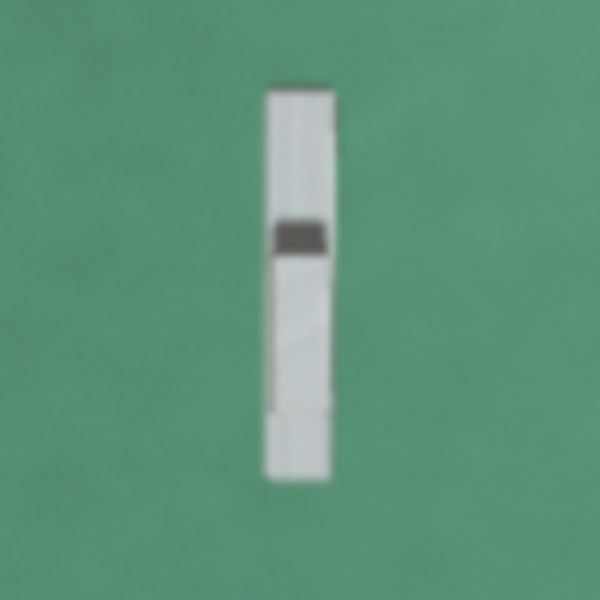

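The ×5 crop shows the narrow key nearly parallel to the tool. Its bar top runs rows 91–480 at columns 266–335, and its blade top rows 256–412 at columns 273–331.

Run:
```python
from h import *
import pickle
m=pickle.load(open("w3.pkl","rb"));o=np.array([263,165])
g=lambda u,v,z:px2w("",*(o+np.array([u,v])/5),z,m)
a,b=g(301,91,12),g(298.5,480,12);d=b-a
print("bar",a[:2],b[:2],np.hypot(*d[:2]),np.degrees(np.arctan2(d[1],d[0]))%180,"ctr",((a+b)/2)[:2])
c,e=g(302,256,52),g(301.5,412,52);d=c-e;print("blade",np.hypot(*d[:2]),np.degrees(np.arctan2(d[1],d[0]))%180,"ctr",((c+e)/2)[:2])
k=((a+b)/2+(c+e)/2)/2
print(k)
delta([k[0],k[1],26],35.3)
```

```text
bar [ 531.05045529 -310.96411147] [ 469.06060119 -354.83274683] 75.94207779939715 35.2860668907436 ctr [ 500.05552824 -332.89842915]
blade 27.134284251664802 35.484161116301664 ctr [ 500.39900942 -332.71964957]
[ 500.22726883 -332.80903936   32.        ]
shift [  0.   2. 148.] rot [-0.   0.   0.2] alt [-0.000e+00 -1.000e-01 -1.798e+02] q6 19.8 t 8.25
```

In the tool's units: 35 mm / 800 = 0.0438, 30 mm / 800 = 0.0375.

nudge_tcp:
  steps:
    - {"trans": [0, 0.0025, 0.0375]}
    - {"trans": [0, 0, 0.0438]}
    - {"trans": [0, 0, 0.0438]}
    - {"trans": [0, 0, 0.0313]}
    - {"trans": [0, 0, 0.0188]}
    - {"trans": [0, 0, 0.0088]}
    - {}
    - {}
  aperture: 50

```text
time_s: 9.05
ee_pos: [501.1, -333.4, 28.4]
ee_rot: [179.9, -0.1, 35.5]
force: [-0.2, 0.1, -0.2]
gripper_width: 49.8
gripper_force: 0.0
```

nudge_tcp:
  steps:
    - {}
    - {}
    - {}
    - {}
    - {}
    - {}
  aperture: 6
  grip_force: 30

```text
time_s: 9.65
ee_pos: [500.2, -332.8, 27.3]
ee_rot: [-180.0, -0.0, 35.5]
force: [0.2, 0.3, 0.8]
gripper_width: 9.8
gripper_force: 30.0
```

nudge_tcp:
  steps:
    - {}
    - {}

```text
time_s: 9.85
ee_pos: [500.3, -332.8, 27.3]
ee_rot: [180.0, -0.0, 35.5]
force: [-0.3, 0.0, 1.6]
gripper_width: 9.9
gripper_force: 30.0
```

In the tool's units: -30 mm / 800 = -0.0375, -25 mm / 800 = -0.0313.

nudge_tcp:
  steps:
    - {"trans": [0, 0, -0.0125]}
    - {"trans": [0, 0, -0.0313]}
    - {"trans": [0, 0, -0.0375]}
    - {"trans": [0, 0, -0.0375]}
    - {"trans": [0, 0, -0.0375]}
    - {"trans": [0, 0, -0.0313]}
    - {}

```text
time_s: 10.55
ee_pos: [502.1, -334.1, 181.6]
ee_rot: [179.5, -0.2, 35.5]
force: [0.7, -0.8, -0.5]
gripper_width: 9.8
gripper_force: 30.0
```

```bash
python3 -c "
from h import *
delta([580.4,67.8,177],29.6)"
```

```text
shift [ 297.3 -281.6    3.2] rot [ 0.5 -0.2  5.9] alt [   0.3    0.7 -174.1] q6 19.7 t 10.55
```

In the tool's units: 28 mm / 800 = 0.035, -26 mm / 800 = -0.0325.

nudge_tcp:
  steps:
    - {"trans": [0.0125, -0.012, 0]}
    - {"trans": [0.035, -0.0325, 0]}
    - {"trans": [0.035, -0.0325, 0]}
    - {"trans": [0.035, -0.0325, 0]}
    - {"trans": [0.035, -0.0325, 0]}
    - {"trans": [0.035, -0.0325, 0]}
    - {"trans": [0.035, -0.0325, 0]}
    - {"trans": [0.035, -0.0325, 0]}

```text
time_s: 11.35
ee_pos: [554.9, -54.5, 175.0]
ee_rot: [-179.8, 0.2, 35.5]
force: [0.6, 0.2, -1.6]
gripper_width: 9.9
gripper_force: 30.0
```

nudge_tcp:
  steps:
    - {"trans": [0.035, -0.0325, 0]}
    - {"trans": [0.035, -0.0325, 0]}
    - {"trans": [0.03, -0.0275, 0]}
    - {"trans": [0.0149, -0.0175, 0]}
    - {"turn_vec": [0, 0, 0.0656]}
    - {}
    - {}
    - {}

```text
time_s: 12.15
ee_pos: [579.5, 67.7, 176.5]
ee_rot: [-180.0, 0.1, 29.7]
force: [0.3, 0.6, -0.3]
gripper_width: 9.5
gripper_force: 30.0
```

```bash
python3 - <<'E'
from h import *
import pickle
delta([580.4,67.8,177],29.6)
m=camrig.camera_model("wrist");im=camrig.grab_frame("wrist");pickle.dump(m,open("w4.pkl","wb"))
c=w2px(m,[580.4,67.8,100]).round().astype(int);print(c,w2px(m,[580.4,67.8,162]))
x0,y0=max(0,c[0]-75),max(0,c[1]-75);print("origin",x0,y0)
cv2.imwrite("pics/w4c.png",cv2.resize(im[y0:y0+150,x0:x0+150],(600,600),interpolation=cv2.INTER_CUBIC))
E
```

```text
shift [ 0.9  0.3 -0.5] rot [-0.   0.1  0.1] alt [-1.000e-01 -1.000e-01 -1.799e+02] q6 65.8 t 12.15
[320 245] [320.6687742  273.44711218]
origin 245 170
```

View pics/w4c.png

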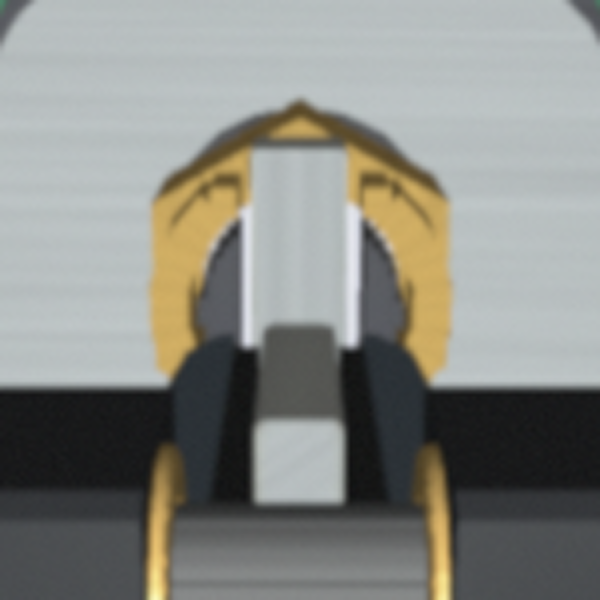

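The ×4 crop shows the bar (columns 252–346) parallel to the slot and centred between the prong edges (242–361), within 0.5 mm. Now lowering.

In the tool's units: 15 mm / 800 = 0.0188, 12 mm / 800 = 0.015.

nudge_tcp:
  steps:
    - {"trans": [0.0011, 0.0004, 0.0188]}
    - {"trans": [0, 0, 0.0188]}
    - {"trans": [0, 0, 0.015]}
    - {"trans": [0, 0, 0.01]}
    - {"trans": [0, 0, 0.0075]}
    - {"trans": [0, 0, 0.0038]}
    - {}
    - {}

```text
time_s: 13.0
ee_pos: [581.4, 68.1, 118.7]
ee_rot: [180.0, -0.1, 29.6]
force: [0.1, 0.4, -0.4]
gripper_width: 9.9
gripper_force: 30.0
```

nudge_tcp:
  steps:
    - {"trans": [0, 0, 0.0013]}
    - {"trans": [0, 0, 0.0013]}
    - {"trans": [0, 0, 0.0013]}
    - {"trans": [0, 0, 0.0006]}
    - {}
    - {}

```text
time_s: 13.6
ee_pos: [581.1, 68.1, 114.7]
ee_rot: [-180.0, -0.0, 29.6]
force: [0.7, 0.5, -1.6]
gripper_width: 9.9
gripper_force: 30.0
```

In the tool's units: 0.5 mm / 800 = 0.0006.

nudge_tcp:
  steps:
    - {"trans": [0, 0, 0.0006]}
    - {}
    - {}

```text
time_s: 13.9
ee_pos: [581.1, 68.1, 114.3]
ee_rot: [-180.0, -0.0, 29.6]
force: [-0.8, 0.3, -1.6]
gripper_width: 9.9
gripper_force: 30.0
```

nudge_tcp:
  steps:
    - {"trans": [0, 0, 0.0006]}
    - {}
    - {}

```text
time_s: 14.2
ee_pos: [581.2, 68.1, 114.3]
ee_rot: [180.0, -0.0, 29.6]
force: [-2.2, 0.5, 4.7]
gripper_width: 9.9
gripper_force: 30.0
```

nudge_tcp:
  steps:
    - {"trans": [0, 0, 0.0006]}
    - {}
    - {}

```text
time_s: 14.5
ee_pos: [581.2, 68.1, 114.2]
ee_rot: [180.0, -0.0, 29.6]
force: [-2.7, 0.4, 7.2]
gripper_width: 9.8
gripper_force: 30.0
```

Contact came at 114.2 mm, exactly the seated height. Releasing to a moderate opening, then retreating straight up.

nudge_tcp:
  steps:
    - {}
    - {}
    - {}
    - {}
    - {}
  aperture: 40

```text
time_s: 15.0
ee_pos: [581.0, 68.1, 113.0]
ee_rot: [-180.0, 0.0, 29.6]
force: [-0.3, 0.3, -0.2]
gripper_width: 39.9
gripper_force: 0.0
```

nudge_tcp:
  steps:
    - {"trans": [0, 0, -0.01]}
    - {"trans": [0, 0, -0.025]}
    - {"trans": [0, 0, -0.0313]}
    - {"trans": [0, 0, -0.0313]}
    - {"trans": [0, 0, -0.025]}
    - {}
    - {}

```text
time_s: 15.7
ee_pos: [580.9, 68.0, 211.3]
ee_rot: [180.0, -0.0, 29.6]
force: [0.1, 0.5, 0.0]
gripper_width: 39.9
gripper_force: 0.0
```

Run:
```python
from h import *
im=camrig.grab_frame("wrist");t=camrig.grab_frame("top");m=camrig.camera_model("wrist")
c=w2px(m,[580.4,67.8,100]).round().astype(int)
s=camrig.grab_frame("side");q=w2px(camrig.camera_model("side"),[580,68,100]).round().astype(int)
print(c,q)
f=lambda i,c,r:cv2.resize(i[max(0,c[1]-r):c[1]+r,max(0,c[0]-r):c[0]+r],(400,400),interpolation=cv2.INTER_CUBIC)
cv2.imwrite("pics/w5.png",np.hstack([f(im,c,60),f(s,q,40)]))
for k,p in(("floor",[0,0,99]),):
  for sgn in(-38,38):print(((w2px(m,[580.4+sgn*np.cos(.515),67.8+sgn*np.sin(.515),99])-c+60)*400/120).round())
```

```text
[320 235] [303 297]
[200. 345.]
[201.  44.]
```

View pics/w5.png

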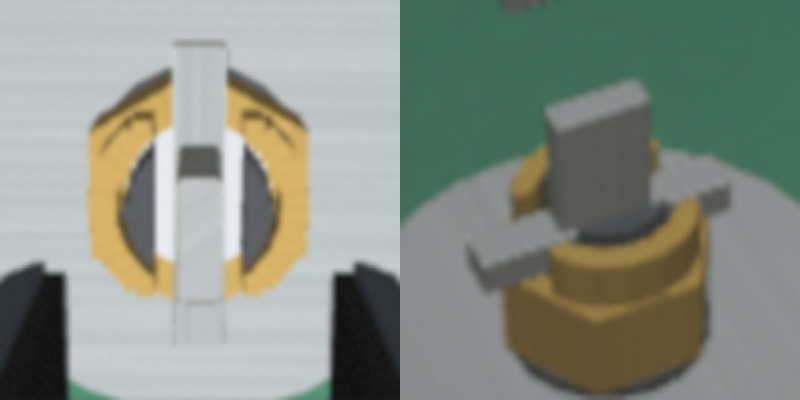

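The key is seated upright and free in the lined-up slots. The bar spans rows 43–345 against an expected 44–345, so it is centred, and the nut slot runs straight through. Handing in.

```bash
python3 -c "
from workcell import env, camrig, readout, job
print(job.job_done())"
```

```text
the job is handed in; nothing more can be done
None
```

The nut was turned about 49° clockwise until its slot matched the stud's to within about 1°, the narrow key was laid fully down in the slots, upright and centred, and released, and the job was handed in at about 16 s.

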